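# Stack the chilled sample boxes and fit the temperature logger

## Task

Build tonight's sample stack on the box that is already on the cooling plate: put the other blue-lidded box on it, then the orange-lidded one with the probe port on top, each locked over the lugs of the lid below and sitting flat. Then take the yellow temperature logger from its cradle and push its stem fully home in the port of the top box. The vials are glass: keep the boxes upright and set them down gently, and leave the bottom box in place and the other things on the bench undisturbed.

Things in the scene. Friction and masses are not known exactly. Their poses are not given: they have to be found in the camera images.
- base_box_centre (a point): The bottom sample box, already locked on the lugs of the cooling plate: white body, blue lid snapped shut, loose, about 0.3 kg. 116 mm long (its own x), 60 mm wide (y), 50 mm tall without its lugs; z up. Point: its centre, 25 mm above its underside and 25 mm below its lid face.
- base_box_lid (a point): Centre of the bottom box's lid face. All three boxes have the same four round lugs, standing 8 mm up from the lid face at 44 mm along x and 18 mm along y either side of its centre, 14 mm across at the foot and tapering to 7 mm at the top. The next box's underside rests flat on this face.
- plain_box_centre (a point): The other blue-lidded sample box, loose on the bench to one side; same size (116 x 60 x 50 mm) and axes as the bottom box, 0.2 to 0.45 kg, rigid, lid does not open. All boxes have four square recesses in the underside, 16.5 mm wide, 10 mm deep, over the places of the lugs (1.2 mm play), and fit either way round. Point: its centre, 25 mm above its underside.
- port_box_centre (a point): The orange-lidded sample box, loose on the bench on the other side; same size, axes, mass, lugs and recesses as the other boxes, with a black probe port in the middle of its lid. Locked on another box, its centre lies 50 mm above that box's centre. Point: its centre, 25 mm above its underside.
- port_mouth (a point): Centre of the rim of the probe port of the orange-lidded box: a black flared collar standing 6 mm up from the middle of the lid, 20 mm across outside at the rim. It funnels from 14 mm across at the rim to a straight hole 7 mm across, which goes down to 44 mm below the rim. z points up out of the port.
- logger_centre (a point): The stem temperature logger: a yellow head 18 mm thick (its own x), 34 mm wide (its own y), 38 mm tall, over a black collar 22 mm across and 6 mm thick, over a steel stem 4 mm thick and 42 mm long with a tapered tip. 50 g. It stands upright in the cradle, stem down. Point: centre of the yellow head, 25 mm above the underside of the collar and 67 mm above the tip, on the stem's line.
- logger_collar (a point): Centre of the underside of the logger's black collar, where the stem begins; the stem runs 42 mm down from here to its tip. When the logger is fully home in the port this point lies on port_mouth.
- cradle_mouth (a point): Centre of the top face of the logger's reader cradle, a dark block 64 x 64 mm (70 mm at its foot), 50 mm tall, fixed to the bench; the logger's stem stands in a 7 mm hole, 46 mm deep, straight down from here, and its collar rests on the top.
- cooler_seat (a point): Middle of the aluminium deck of the cooling plate, 35 mm above the bench, on which the bottom box sits. The beige cooling plate measures 150 mm (its own x) by 170 mm (its own y) and is fixed to the bench; this point is 18 mm along its x from its middle. x and y are those of the cooling plate; the bottom box lies with its length along this y.
- cap_jar: Bystander: small whitish jar with a blue cap, 60 mm across, 75 mm tall. Origin: centre of its underside.
- beaker: Bystander: empty glass beaker, 72 mm across, 85 mm tall. Origin: centre of its underside.
- amber_bottle: Bystander: amber glass bottle, 76 mm across, 150 mm tall. Origin: centre of its underside.
- column: Bystander: steel chromatography column lying on the bench, a tube 11 mm thick with hexagonal end nuts, 160 mm long over its red end plugs, 17 mm high, along its own x. Origin: centre of its underside.
- spanner: Bystander: open-ended spanner lying on the bench, 140 mm long, along its own x. Origin: on its underside, near mid-length.
There are look-alikes about, which are no part of the job. There is more than one size of the part that bears cooler_seat; the job needs the middle-sized.

How it is judged:
On the way, in this order (a step that is already met when the one before it is completed fails the run):
1. the other blue-lidded box sits flat on the bottom box, locked over its lugs (x of plain_box_centre in the frame of base_box_centre between -0.004 and 0.004 m and y of plain_box_centre in the frame of base_box_centre between -0.004 and 0.004 m and z of plain_box_centre in the frame of base_box_centre between 0.048 and 0.052 m and angle between the x axis of plain_box_centre and the x axis of base_box_centre, either way round below 0.06 rad and angle between the z axis of plain_box_centre and the z axis of base_box_centre, either way round below 0.03 rad), for 0.2 s.
2. the orange-lidded box sits flat on top of it, locked over its lugs (all of step 1 and x of port_box_centre in the frame of plain_box_centre between -0.004 and 0.004 m and y of port_box_centre in the frame of plain_box_centre between -0.004 and 0.004 m and z of port_box_centre in the frame of plain_box_centre between 0.048 and 0.052 m and angle between the x axis of port_box_centre and the x axis of plain_box_centre, either way round below 0.06 rad and angle between the z axis of port_box_centre and the z axis of plain_box_centre, either way round below 0.03 rad), for 0.2 s.
3. the logger's stem is fully home in the port of the top box (distance between logger_collar and port_mouth below 0.004 m and angle between the z axis of logger_centre and the z axis of port_box_centre, either way round below 0.1 rad), for 0.2 s.
At the end, for the whole second after the job is handed in: Bottom box in place on the cooling plate, blue box on it, orange box on top: each within 4 mm sideways and 2 mm of flat in height, 0.06 rad in yaw (either way round), 0.03 rad in tilt. Logger collar within 4 mm of the port rim, stem within 0.1 rad of upright. All at rest (all of step 2 and all of step 3 and x of base_box_centre in the frame of cooler_seat between -0.004 and 0.004 m and y of base_box_centre in the frame of cooler_seat between -0.004 and 0.004 m and z of base_box_centre in the frame of cooler_seat between 0.023 and 0.027 m and linear speed of each of plain_box, port_box, logger below 0.01 m/s); the robot touches nothing.
It fails at once if a bystander is knocked over or pushed more than 20 mm (distance of any of cap_jar, beaker, amber_bottle, column, spanner from where it was at the start of the episode above 0.02 m or angle between any of cap_jar, beaker, amber_bottle, column, spanner's own z axis and vertical above 0.3 rad).
It fails at once if a sample box is tipped more than 20 degrees from upright (angle between any of base_box_centre, plain_box_centre, port_box_centre's own z axis and vertical above 0.35 rad).
It fails at once if a box is dropped or rammed onto the stack: it comes down the last 10 mm faster than 0.4 m/s ((z of plain_box_centre in the frame of base_box_centre between 0.03 and 0.06 m and horizontal distance between plain_box_centre and base_box_centre below 0.03 m and linear speed of plain_box above 0.4 m/s) or (z of port_box_centre in the frame of plain_box_centre between 0.03 and 0.06 m and horizontal distance between port_box_centre and plain_box_centre below 0.03 m and linear speed of port_box above 0.4 m/s) or (z of port_box_centre in the frame of base_box_centre between 0.03 and 0.06 m and horizontal distance between port_box_centre and base_box_centre below 0.03 m and linear speed of port_box above 0.4 m/s)).
It fails at once if the bottom box is lifted off or pulled from the cooling plate's lugs (more than 6 mm from its place) (distance of base_box_centre from where it was at the start of the episode above 0.006 m).
It also fails if it takes over 72 s, if anything falls off the work surface, if the arm or the gripper's body presses on something with over 40 N, if the wrist force passes 120 N, or if a joint passes its speed limit or range.

## Robot

A 6-joint arm with a two-finger parallel gripper is mounted at the origin on the work surface. World frame = base frame: x ahead of the robot, y to its left, z up, the work surface at z = 0. Lengths are in m, angles in rad, forces in N, time in s.
With the tool pointing down it reaches from about 0.275 to 0.75 m from the base axis. Payload 10.2 kg.
Tool frame: the origin (TCP) lies midway between the tips of the shut fingers; the grasp point (between the pads) lies 19 mm behind it; x points along the fingers, y is the direction in which the jaws open and shut, and the axes are right-handed (so a half turn about x gives the same grasp; the last joint's range is limited). The gripper opens to 85 mm and grips with 20 to 120 N. Pads are 22 mm wide; open, the fingers measure 114 mm over their backs; the gripper's body (76 mm by 85 mm) begins 54 mm behind the grasp point. The pads swing forward as they close: fully open they stand 13 mm farther back than shut.
Start: joints at [0.988, 0.313, 1.498, -0, 1.331, -0.223], TCP at [0.185, 0.491, 0.231] pointing down, gripper open.
Joint ranges: [-2.94, 2.94], [-0.97, 2.17], [0.19, 2.56], [-1.23, 4.37], [0.02, 3.11], [-2.88, 2.88]. Speed limits (rad/s): [2.39, 2.39, 3.01, 3.14, 3.14, 3.14].

## Interface

Orientations are given as a unit quaternion [w, x, y, z].
In Python, from plant import * gives the robot as it stands.
- The arm moves only by the tool play_rows, never from a script. Its argument "moves" is a list of rows, each a list of 7 numbers: the turn, a rotation vector about the world's x, y, z in rad, then the shift along the world's x, y, z in cm, then the opening, from 0 (shut) to 1 (fully open). A call has 1 to 20 rows; each row shifts and turns the commanded pose from where the row before left it; what a row does not reach is not made up. A row lasts 1/8 s, in which the tool goes at most 62.5 mm and 10.7 degrees, less where a joint would pass 70% of its speed; a pose out of reach is approached as far as the arm can. A call is refused whole if a number of a shift passes 6.25 or a number of a turn 0.188, either way. A call with a gripper value outside its range is refused whole. The fingers move at their own pace and stop on an object; "squeeze" is the grip in N (left out, the last holds). Time passes only in rows, so rows that do not move let the fingers close. It gives the time, the measured TCP pose, the force and the opening at its end, in the units of the state.
- get_state(): the state, without advancing time (a new reading comes with each control period).
- capture(name): name is "scene" or "top"; returns a dict with "color" (384x512x3 uint8, blue, green, red), "fx", "fy", "cx", "cy" (pixels), "k1" (the pictures are not rectified: a ray, as slopes to the right and down, at radius r is drawn at 1 + k1 r^2 times it, then the intrinsics apply), "R" (3x3) and "t" (3): a world point X has camera coordinates R X + t. Camera axes: x right, y down, z forward; pixel columns grow to the right and rows downward; lengths in m; the calibration is good to about 2 mm. A picture is of the moment at which its call begins. There is no depth.
- hand_in(): hands the job in, once; it reports no verdict.
Trained networks look in the newest picture that a camera, given by its name, has taken for a name from the list of things; names that differ only in an ending like _2 or _b are one class to them, and where a whole thing is asked for, a point or a joint stands for the part that bears it (a point fixed in the world has none). Each returns a list of dicts, best first, with "score" (0 to 1); they miss things now and then, are a little off and sometimes report something else, mostly with a low value. They report only what shows in the picture. A call takes as long as a camera call. They do not tell look-alikes from the thing itself.
- spot_in(target, camera): "xyz" ([x, y, z] in m, in world coordinates, good to about 4 mm: the middle of the surface that is visible of it).
- outline_of(target, camera): "region" (384x512 bool, what is visible of it).
- tip_of(target, camera): "xyz" ([x, y, z] in m, in world coordinates, good to about 4 mm: a listed point, or the origin of a listed thing).
The state is a dict: "t": time; "qpos": joint angles; "dq": joint speeds; "joint_efforts": joint torques, N m; "tcp_pos": TCP position; "eef_rot": TCP orientation; "wrist_force": force on the tool from outside, world axes, zero at the start; "wrist_torque": the same for the moment, N m; "width": finger opening in m.
Only numpy, scipy, OpenCV 4.12 (cv2) and the standard library are available. Lean on these libraries where they do the work, as an engineer would, in place of code of your own. Each camera call takes 0.05 s, during which the arm holds its last target.

## Working session

There is one attempt and no reset: what is moved stays moved. The work goes in short steps, Python scripts to look and compute and a tool call to move; the robot and the scene stay as the last step left them, time stands still between calls to the robot, and variables do not carry over. Pictures are saved under pics/ and viewed, and the job is handed in when it is done.

Besides the shell and the picture viewer there is one more tool, called after ">>>" by a JSON object that holds its "fn" and its "kwargs". play_rows: Moves the arm, as the interface text tells. Its arguments: {"type":"object","properties":{"moves":{"type":"array","items":{"type":"array","items":{"type":"number"}}},"squeeze":{"type":"number"}},"required":["moves"]}

```bash
ls; mkdir -p pics
python3 - <<'E'
from plant import *
import cv2
s=get_state();print({k:(v if not hasattr(v,'round') else v) for k,v in s.items()})
for n in ("scene","top"):
    c=capture(n);cv2.imwrite(f"pics/{n}0.png",c["color"])
    import numpy as np
    print(n,c["fx"],c["fy"],c["cx"],c["cy"],c["k1"],np.round(-np.array(c["R"]).T@np.array(c["t"]),3), np.round(c["R"],3).tolist())
    for t in ["base_box_centre","base_box_lid","plain_box_centre","port_box_centre","port_mouth","logger_centre","logger_collar","cradle_mouth","cooler_seat","cap_jar","beaker","amber_bottle","column","spanner"]:
        print(t,[(round(d["score"],2),np.round(d["xyz"],3).tolist()) for d in tip_of(t,n)][:5])
E
```

```text
pics
{'t': 0.0, 'qpos': array([ 9.87576925e-01,  3.13438201e-01,  1.49847124e+00,  4.02278758e-06,
        1.33102379e+00, -2.23397643e-01]), 'dq': array([ 0.0002652 , -0.00044383, -0.00072433, -0.00047164,  0.00026208,
       -0.00122844]), 'joint_efforts': array([ 5.60006411e-04, -4.12268007e+01, -2.59747392e+01, -1.40326169e-04,
        4.10636640e-03, -1.26224134e-05]), 'tcp_pos': array([0.18470983, 0.49113911, 0.23072827]), 'eef_rot': array([ 0.69550632,  0.12609594,  0.69588089, -0.12696672]), 'wrist_force': array([ 0.19946216, -0.22988667, -0.30258276]), 'wrist_torque': array([ 0.02228636, -0.05244329, -0.01653613]), 'width': 0.08548586084271986}
scene 391.66544859099827 391.66544859099827 261.531650500793 193.88597888559028 -0.1026586042654097 [1.257 0.198 0.988] [[-0.306, 0.952, 0.014], [0.718, 0.24, -0.654], [-0.625, -0.19, -0.757]]
base_box_centre [(0.65, [0.571, 0.0, 0.063])]
base_box_lid [(0.72, [0.57, -0.001, 0.087])]
plain_box_centre [(0.82, [0.431, -0.318, 0.026])]
port_box_centre [(0.68, [0.476, 0.311, 0.028])]
port_mouth [(0.89, [0.478, 0.303, 0.059])]
logger_centre
[... 902 characters left out ...]
 -0.237, 0.055])]
plain_box_centre [(0.96, [0.43, -0.32, 0.028])]
port_box_centre [(0.83, [0.478, 0.307, 0.026]), (0.64, [0.615, 0.245, 0.001]), (0.31, [0.648, -0.232, 0.051])]
port_mouth [(0.56, [0.475, 0.306, 0.051])]
logger_centre [(0.54, [0.644, -0.239, 0.076])]
logger_collar [(0.59, [0.637, -0.236, 0.052])]
cradle_mouth [(0.77, [0.649, -0.233, 0.051]), (0.4, [0.571, 0.0, 0.034])]
cooler_seat [(0.92, [0.571, -0.004, 0.038]), (0.89, [0.278, -0.233, 0.025]), (0.55, [0.234, 0.321, 0.047])]
cap_jar [(0.71, [0.611, 0.243, -0.004])]
beaker [(0.96, [0.558, 0.507, -0.002])]
amber_bottle [(0.56, [0.528, -0.535, 0.002])]
column [(0.44, [0.388, 0.041, 0.001])]
spanner [(0.69, [0.745, 0.06, 0.002])]
```

View pics/scene0.png

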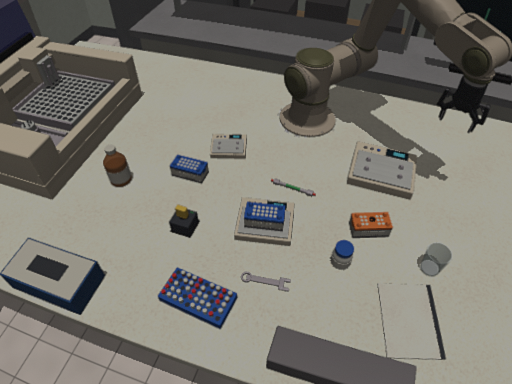

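View pics/top0.png

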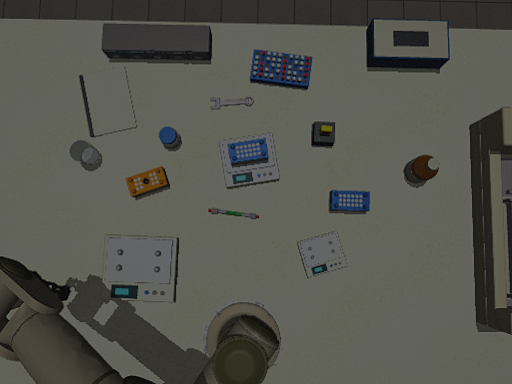

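```bash
cat > h.py <<'E'
import numpy as np, cv2
from plant import *
from scipy.optimize import minimize
def proj(c,X):
    X=np.atleast_2d(X); p=X@np.array(c["R"]).T+np.array(c["t"])
    s=p[:,:2]/p[:,2:]; r2=(s**2).sum(1,keepdims=True); s=s*(1+c["k1"]*r2)
    return np.c_[c["fx"]*s[:,0]+c["cx"],c["fy"]*s[:,1]+c["cy"]]
def ray(c,uv):
    d=((np.array(uv,float)-[c["cx"],c["cy"]])/[c["fx"],c["fy"]]); s=d.copy()
    for _ in range(10): s=d/(1+c["k1"]*(s**2).sum(-1,keepdims=True))
    R=np.array(c["R"]); return -R.T@np.array(c["t"]), np.c_[s,np.ones(len(s))]@R
def atz(c,uv,z):
    o,d=ray(c,np.atleast_2d(uv)); k=(z-o[2])/d[:,2]; return o+d*k[:,None]
def crop(c,u,v,h,name,f=8,marks=[]):
    u,v=int(u),int(v);im=c["color"][max(0,v-h):v+h,max(0,u-h):u+h]
    im=cv2.resize(im,None,fx=f,fy=f,interpolation=cv2.INTER_CUBIC)
    for m in marks:
        q=((np.array(m)-[max(0,u-h),max(0,v-h)]+.5)*f).astype(int); cv2.circle(im,tuple(int(a) for a in q),3,(0,255,0),-1)
    return im
def Rz(a): return np.array([[np.cos(a),-np.sin(a),0],[np.sin(a),np.cos(a),0],[0,0,1]])
def boxpts(x,y,a,z0,L=.116,W=.06,H=.05):
    p=np.array([[i*L/2,j*W/2,k*H] for i in(-1,1) for j in(-1,1) for k in(0,1)])
    return p@Rz(a).T+[x,y,z0]
def lugs(x,y,a,z): 
    return np.array([[i*.044,j*.018,0] for i in(-1,1) for j in(-1,1)])@Rz(a).T+[x,y,z]
E
python3 - <<'E'
from h import *
cs={n:capture(n) for n in("scene","top")}
import pickle; pickle.dump(cs,open("c0.pkl","wb"))
P={"base":[.572,-.001,.06],"plain":[.4305,-.319,.025],"port":[.477,.307,.025],"log":[.644,-.237,.06]}
rows=[]
for n,c in cs.items():
    row=[]
    for k,p in P.items():
        u,v=proj(c,p)[0]; print(n,k,u,v); row.append(cv2.resize(crop(c,u,v,24,k),(200,200)) if 0 else crop(c,u,v,24,k,f=8))
    rows.append(np.vstack([np.hstack(row[:2]),np.hstack(row[2:])]))
    cv2.imwrite(f"pics/crop_{n}.png",cv2.resize(cv2.convertScaleAbs(rows[-1],alpha=1.6),(600,600)) )
E
```

```text
scene base 263.88169407223137 216.42051322668414
scene plain 188.1437228028226 168.3914527013988
scene port 368.3106689231589 225.04286993511909
scene log 181.55933507830656 214.65167042672593
top base 247.73793674317653 151.61495779293645
top plain 349.1202084224351 200.9176949462223
top port 148.64206051974838 181.5008868935824
top log 324.755750270971 130.40995023053557
```

View pics/crop_scene.png

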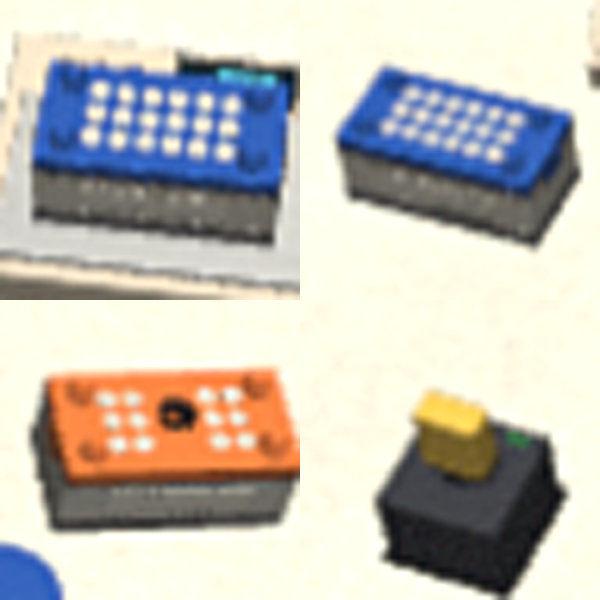

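View pics/crop_top.png

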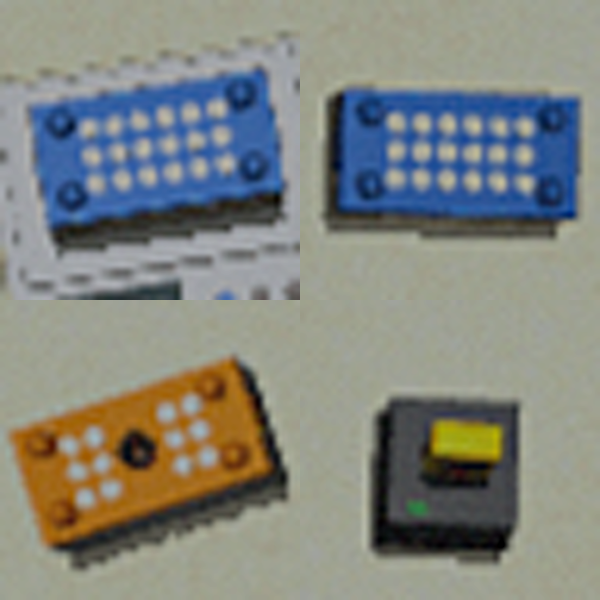

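```bash
cat >> h.py <<'E'
F=8
def mask(c,u,v,h,kind):
    u,v=int(round(u)),int(round(v)); im=c["color"][v-h:v+h,u-h:u+h]
    im=cv2.resize(im,None,fx=F,fy=F,interpolation=cv2.INTER_CUBIC); hs=cv2.cvtColor(im,cv2.COLOR_BGR2HSV)
    lo,hi={"blue":((100,110,60),(130,255,255)),"orange":((4,140,90),(20,255,255)),"yellow":((21,120,60),(34,255,255))}[kind]
    m=cv2.inRange(hs,lo,hi); cn,_=cv2.findContours(m,cv2.RETR_EXTERNAL,cv2.CHAIN_APPROX_NONE)
    k=max(cn,key=cv2.contourArea); o=np.zeros_like(m); cv2.drawContours(o,[k],-1,1,-1); return o,(u-h,v-h)
def sil(c,pts,off,shape):
    q=((proj(c,pts)-off+.5)*F-.5); hull=cv2.convexHull(q.astype(np.float32))
    o=np.zeros(shape,np.uint8); cv2.fillConvexPoly(o,np.round(hull*16).astype(np.int32),1,shift=4); return o
def fit(cs,kind,x0,ztop,L,W,T,h=26,fitT=True,cams=("scene","top"),hz=.0):
    ms={n:mask(cs[n],*proj(cs[n],[x0[0],x0[1],ztop])[0],h,kind) for n in cams}
    def cost(p):
        t=p[3]*.01 if fitT else T; e=0
        pts=boxpts(p[0],p[1],p[2],ztop-t,L,W,t)
        for n,(m,off) in ms.items(): 
            s=sil(cs[n],pts,off,m.shape); e+=(s^m).sum()/m.sum()
        return e
    best=None
    for da in (0,.1,-.1):
        x=np.r_[x0[:2],x0[2]+da]; x=np.r_[x,T*100] if fitT else x
        S=np.vstack([x]+[x+d for d in np.diag([.006,.006,.1,.4][:len(x)])])
        r=minimize(cost,x,method="Nelder-Mead",options=dict(initial_simplex=S,xatol=1e-5,fatol=1e-5,maxiter=400))
        if best is None or r.fun<best.fun:best=r
    return best.x,best.fun
E
cat > m.py <<'E'
from h import *
import pickle; cs=pickle.load(open("c0.pkl","rb"))
for k,col,x0,z,L,W,T in [("base","blue",[.572,-.001,1.7],.085,.116,.06,.012),("plain","blue",[.4305,-.319,1.55],.05,.116,.06,.012),("port","orange",[.477,.307,1.8],.05,.116,.06,.012),("log","yellow",[.644,-.237,0],.094,.018,.034,.038)]:
    for cams in (("scene","top"),("scene",),("top",)):
        r=fit(cs,col,x0,z,L,W,T,fitT=k!="log",cams=cams); print(k,cams,np.round(r[0],4),round(r[1],3))
E
python3 m.py
```

```text
base ('scene', 'top') [ 5.7120e-01 -3.0000e-04  1.7613e+00  3.1460e-01] 0.093
base ('scene',) [5.7170e-01 5.0000e-04 1.7691e+00 2.5840e-01] 0.039
base ('top',) [ 5.7080e-01 -1.2000e-03  1.7515e+00 -4.0000e-03] 0.036
plain ('scene', 'top') [ 0.4315 -0.3157  1.5533  0.2339] 0.126
plain ('scene',) [ 4.3350e-01 -3.1340e-01  1.5519e+00 -3.0000e-04] 0.027
plain ('top',) [ 4.3000e-01 -3.1650e-01  1.5606e+00  1.3000e-03] 0.039
port ('scene', 'top') [ 4.7660e-01  3.1000e-01  1.9303e+00 -7.0000e-04] 0.085
port ('scene',) [4.7660e-01 3.1020e-01 1.9299e+00 5.0000e-04] 0.017
port ('top',) [4.7650e-01 3.0990e-01 1.9386e+00 1.2000e-03] 0.067
log ('scene', 'top') [ 0.644  -0.2375 -0.1952] 1.007
log ('scene',) [ 0.6413 -0.2374 -0.4318] 0.275
log ('top',) [ 0.6439 -0.2369  0.0224] 0.662
```

>>> {"fn": "play_rows", "kwargs": {"moves": [[0,0,-0.068,1.4,-4.5,0,1],[0,0,-0.068,1.4,-4.5,0,1],[0,0,-0.068,1.4,-4.5,0,1],[0,0,-0.068,1.4,-4.5,0,1],[0,0,-0.068,1.4,-4.5,0,1],[0,0,-0.068,1.4,-4.5,0,1],[0,0,-0.068,1.4,-4.5,0,1],[0,0,-0.068,1.4,-4.5,0,1],[0,0,-0.068,1.4,-4.5,0,1],[0,0,-0.068,1.4,-4.5,0,1],[0,0,-0.068,1.4,-4.5,0,1],[0,0,-0.068,1.4,-4.5,0,1],[0,0,-0.068,1.4,-4.5,0,1],[0,0,-0.068,1.4,-4.5,0,1],[0,0,-0.068,1.4,-4.5,0,1],[0,0,-0.068,1.4,-4.5,0,1],[0,0,-0.068,1.4,-4.5,0,1],[0,0,-0.068,1,-4,0,1],[0,0,0,0,0,0,1],[0,0,0,0,0,0,1]], "squeeze": 40}}

```text
t: 4.1
tcp_pos: [0.4327, -0.3131, 0.2311]
eef_rot: [0.497, 0.503, 0.497, -0.503]
wrist_force: [0.0, 0.1, -0.0]
width: 0.0855
```

```bash
cat >> h.py <<'E'
from scipy.spatial.transform import Rotation as RR
def st(tx=None):
    s=get_state(); q=s["eef_rot"]; R=RR.from_quat([q[1],q[2],q[3],q[0]]).as_matrix()
    y=np.arctan2(R[1,1],R[0,1]); print("t",round(s["t"],2),"tcp",np.round(s["tcp_pos"],4),"yaw",round(y,4),"xax",np.round(R[:,0],3),"yz",round(R[2,1],4),"w",round(s["width"],4),"F",np.round(s["wrist_force"],2),"T",np.round(s["wrist_torque"],2))
    if tx is not None:
        d=np.array(tx[:3])-s["tcp_pos"]; print("need cm",np.round(d*100,2),"turn",round(tx[3]-y,4), "lvl rot", np.round(np.cross(R[:,0],[0,0,-1]),4))
    return s,R,y
E
python3 - <<'E'
from h import *
st([.431,-.316,.231,-.015])
c=capture("top");cv2.imwrite("pics/t1.png",c["color"]); c2=capture("scene");cv2.imwrite("pics/s1.png",c2["color"])
import pickle; pickle.dump({"top":c,"scene":c2},open("c1.pkl","wb"))
E
```

```text
t 4.1 tcp [ 0.4327 -0.3131  0.2311] yaw -0.0124 xax [-0.     0.001 -1.   ] yz -0.0003 w 0.0855 F [ 0.01  0.13 -0.02] T [-0.03  0.01  0.05]
need cm [-0.17 -0.29 -0.01] turn -0.0026 lvl rot [-0.0006 -0.0003 -0.    ]
```

>>> {"fn": "play_rows", "kwargs": {"moves": [[0,0,-0.003,-0.17,-0.29,-3,1],[0,0,0,0,0,-4,1],[0,0,0,0,0,-4,1],[0,0,0,0,0,-4,1],[0,0,0,0,0,-3,1],[0,0,0,0,0,-2,1],[0,0,0,0,0,-1.2,1],[0,0,0,0,0,-0.8,1],[0,0,0,0,0,0,0.4],[0,0,0,0,0,0,0.4],[0,0,0,0,0,0,0.4],[0,0,0,0,0,0,0.4]], "squeeze": 40}}

```text
t: 5.7
tcp_pos: [0.4314, -0.3168, 0.012]
eef_rot: [-0.496, -0.504, -0.496, 0.504]
wrist_force: [-1.2, 1.0, 6.6]
width: 0.0593
```

Run:
```python
from h import *
st([.431,-.316,.010,-.015])
c=capture("scene");cv2.imwrite("pics/s2.png",crop(c,188,168,40,"",f=7))
```

```text
t 5.7 tcp [ 0.4314 -0.3168  0.012 ] yaw -0.0159 xax [ 0.001 -0.001 -1.   ] yz 0.0007 w 0.0593 F [-1.15  0.99  6.57] T [0.2  0.25 0.05]
need cm [-0.04  0.08 -0.2 ] turn 0.0009 lvl rot [0.0008 0.0006 0.    ]
```

View pics/s2.png

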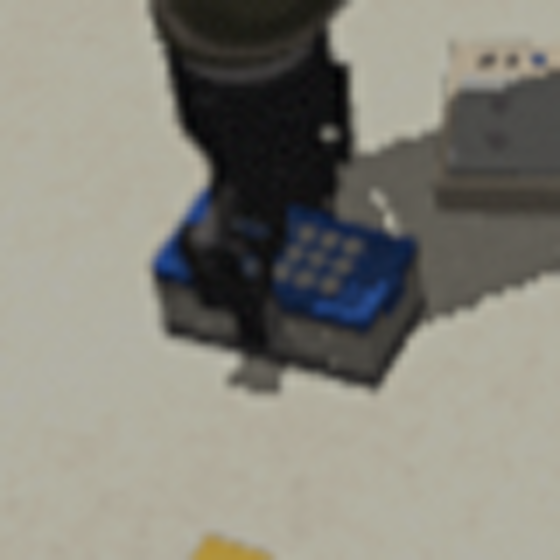

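>>> {"fn": "play_rows", "kwargs": {"moves": [[0,0,0,0,0,0.5,0.4],[0,0,0,0,0,1.5,0.4],[0,0,0,0,0,3,0.4],[0,0,0,0,0,4,0.4],[0,0,0,0,0,3,0.4],[0,0,0.01,0.7,1.5,2,0.4],[0,0,0.02,1.3,3,0,0.4],[0,0,0.025,1.8,4,0,0.4],[0,0,0.025,1.8,4,0,0.4],[0,0,0.025,1.8,4,0,0.4],[0,0,0.025,1.8,4,0,0.4],[0,0,0.025,1.8,4,0,0.4],[0,0,0.025,1.6,4,0,0.4],[0,0,0.02,1.2,2.5,0,0.4],[0,0,0,0.2,0.6,0,0.4],[0,0,0,0,0,0,0.4],[0,0,0,0,0,0,0.4],[0,0,0,0,0,0,0.4]], "squeeze": 50}}

```text
t: 8.0
tcp_pos: [0.571, -0.0013, 0.1514]
eef_rot: [0.544, 0.452, 0.544, -0.452]
wrist_force: [0.1, 0.2, -4.0]
width: 0.0595
```

Run:
```python
from h import *
s,R,y=st([.571,-.0005,.15,.186])
cs={n:capture(n) for n in("scene","top")}
import pickle; pickle.dump(cs,open("c2.pkl","wb"))
ims=[]
zt=s["tcp_pos"][2]+.038
for n,c in cs.items():
    u,v=proj(c,[s["tcp_pos"][0],s["tcp_pos"][1],zt-.03])[0]
    pts=proj(c,boxpts(s["tcp_pos"][0],s["tcp_pos"][1],y+np.pi/2,zt-.05))
    ims.append(crop(c,u,v,40,"",f=5,marks=pts)); 
cv2.imwrite("pics/p2.png",cv2.convertScaleAbs(np.hstack(ims),alpha=1.6))
```

```text
t 8.0 tcp [ 0.571  -0.0013  0.1514] yaw 0.1828 xax [-0. -0. -1.] yz -0.0 w 0.0595 F [ 0.12  0.2  -4.03] T [ 0. -0. -0.]
need cm [ 0.    0.08 -0.14] turn 0.0032 lvl rot [ 0.0001 -0.      0.    ]
```

View pics/p2.png

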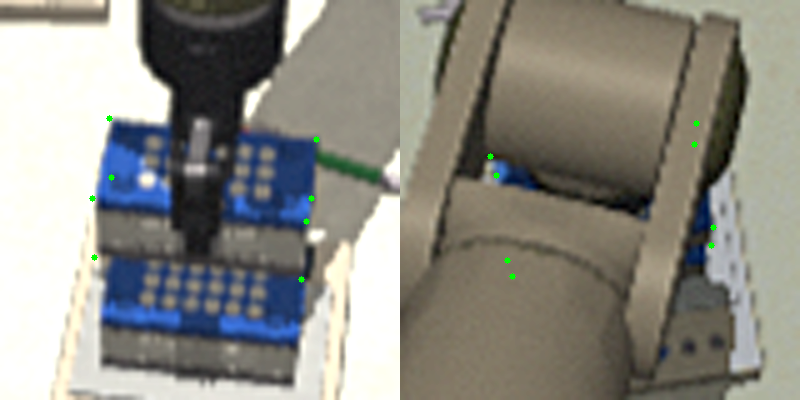

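```bash
cat >> h.py <<'E'
def wire(c,boxes,u,v,h,f):
    u,v=int(u),int(v); im=cv2.resize(c["color"][v-h:v+h,u-h:u+h],None,fx=f,fy=f,interpolation=cv2.INTER_CUBIC)
    im=cv2.convertScaleAbs(im,alpha=1.5)
    for b,col in boxes:
        q=((proj(c,b)-[u-h,v-h]+.5)*f-.5)
        for i in range(8):
            for j in range(i):
                if bin(i^j).count("1")==1: cv2.line(im,tuple(int(a) for a in q[i]),tuple(int(a) for a in q[j]),col,1,cv2.LINE_AA)
    return im
E
python3 - <<'E'
from h import *
import pickle; cs=pickle.load(open("c2.pkl","rb")); c=cs["scene"]
g=(0,255,0)
im=wire(c,[(boxpts(.571,-.0013,.1828+np.pi/2,.1394),g),(boxpts(.5715,0.0,1.76,.035),g)],263,212,32,12)
cv2.imwrite("pics/w2.png",im[:, :])
E
```

```text
(no output)
```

View pics/w2.png

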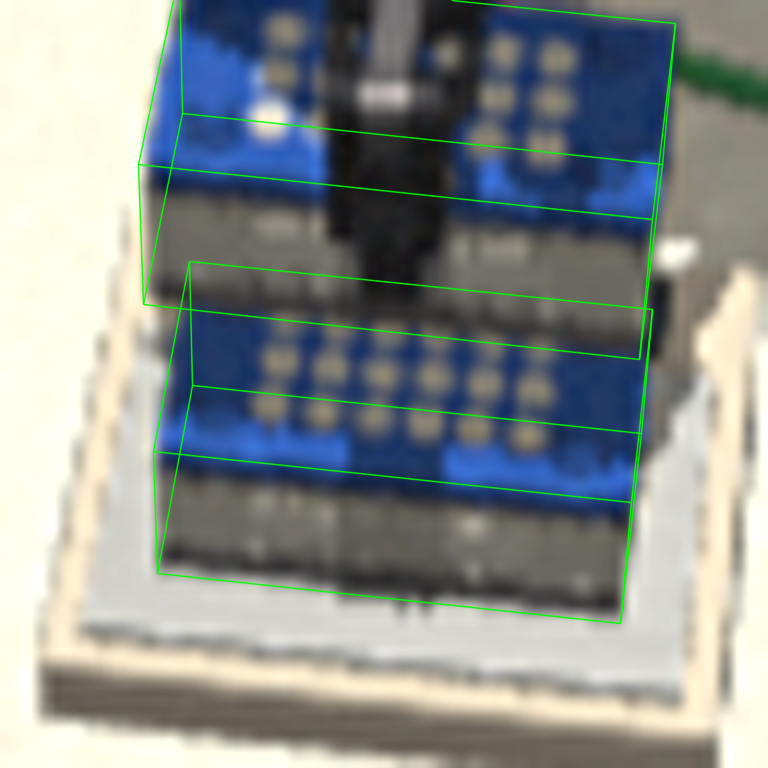

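>>> {"fn": "play_rows", "kwargs": {"moves": [[0,0,0,0,0.08,-1,0.4],[0,0,0,0,0,-1.5,0.4],[0,0,0,0,0,-1,0.4],[0,0,0,0,0,-0.7,0.4],[0,0,0,0,0,-0.3,0.4],[0,0,0,0,0,-0.2,0.4],[0,0,0,0,0,-0.2,0.4],[0,0,0,0,0,0,0.4]]}}

```text
t: 9.1
tcp_pos: [0.5712, 0.0003, 0.1024]
eef_rot: [0.544, 0.452, 0.544, -0.452]
wrist_force: [0.0, -0.5, -2.9]
width: 0.0595
```

Run:
```python
from h import *
st([.571,-.0005,.097,.186])
```

```text
t 9.1 tcp [5.712e-01 3.000e-04 1.024e-01] yaw 0.184 xax [ 0. -0. -1.] yz 0.0001 w 0.0595 F [ 0.03 -0.5  -2.86] T [ 0.   -0.01 -0.01]
need cm [-0.02 -0.08 -0.54] turn 0.002 lvl rot [0.     0.0001 0.    ]
```

>>> {"fn": "play_rows", "kwargs": {"moves": [[0,0,0,0,0,-0.2,0.4],[0,0,0,0,0,-0.15,0.4],[0,0,0,0,0,-0.1,0.4],[0,0,0,0,0,0,0.4]]}}

```text
t: 9.6
tcp_pos: [0.5711, 0.0003, 0.0977]
eef_rot: [0.544, 0.452, 0.544, -0.452]
wrist_force: [0.1, 1.2, -2.1]
width: 0.0594
```

Run:
```python
from h import *
st([.571,-.0005,.097,.186])
```

```text
t 9.6 tcp [5.711e-01 3.000e-04 9.770e-02] yaw 0.184 xax [-0. -0. -1.] yz -0.0001 w 0.0594 F [ 0.07  1.24 -2.14] T [0.01 0.06 0.02]
need cm [-0.01 -0.08 -0.07] turn 0.002 lvl rot [ 0.     -0.0001  0.    ]
```

Locking on with low forces. Settle down the last bit, then check.

>>> {"fn": "play_rows", "kwargs": {"moves": [[0,0,0,0,0,-0.1,0.4],[0,0,0,0,0,-0.1,0.4],[0,0,0,0,0,0,0.4]]}}

```text
t: 9.98
tcp_pos: [0.5713, 0.0003, 0.0971]
eef_rot: [0.544, 0.452, 0.544, -0.452]
wrist_force: [-4.8, -0.1, 8.4]
width: 0.059
```

Run:
```python
from h import *
st([.571,-.0005,.097,.186])
c=capture("scene")
cv2.imwrite("pics/w3.png",wire(c,[(boxpts(.5715,0,1.76,.035),(0,255,0)),(boxpts(.5715,0,1.76,.085),(0,0,255))],263,208,30,12))
```

```text
t 9.97 tcp [5.713e-01 3.000e-04 9.710e-02] yaw 0.1841 xax [ 0.001 -0.    -1.   ] yz 0.0006 w 0.059 F [-4.85 -0.15  8.39] T [ 0.03  0.86 -0.05]
need cm [-0.03 -0.08 -0.01] turn 0.0019 lvl rot [0.0003 0.0007 0.    ]
```

View pics/w3.png

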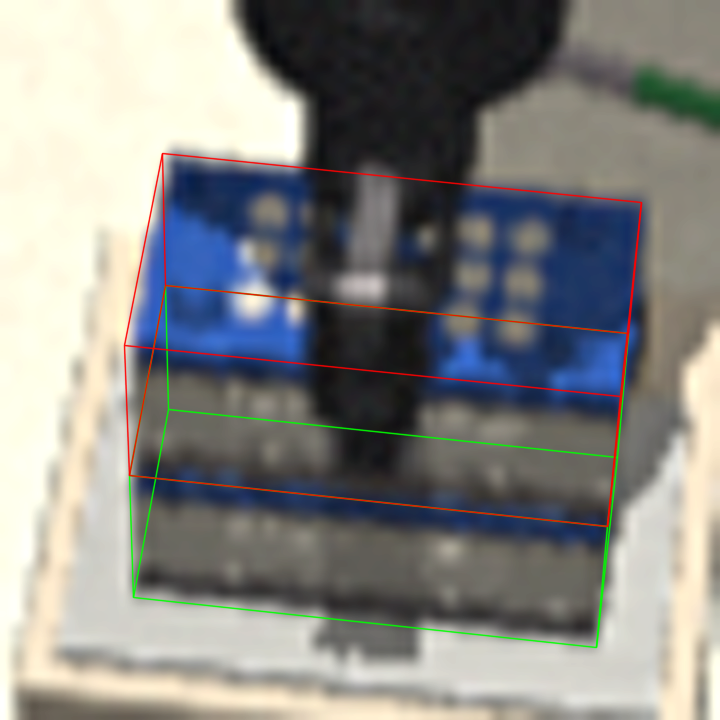

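>>> {"fn": "play_rows", "kwargs": {"moves": [[0,0,0,0,0,0.05,1],[0,0,0,0,0,0,1],[0,0,0,0,0,0,1],[0,0,0,0,0,1,1],[0,0,0,0,0,3,1],[0,0,0,0,0,5,1],[0,0,0,0,1,5,1],[0,0,0.02,-1,3,0,1],[0,0,0.02,-1.3,4,0,1],[0,0,0.02,-1.3,4,0,1],[0,0,0.02,-1.3,4,0,1],[0,0,0.02,-1.3,4,0,1],[0,0,0.02,-1.3,4,0,1],[0,0,0.02,-1.3,4,-2,1],[0,0,0.02,-0.7,2.5,-4,1],[0,0,0.018,0,0.4,-4,1],[0,0,0,0,0,0,1]]}}

```text
t: 12.15
tcp_pos: [0.4749, 0.3091, 0.1347]
eef_rot: [0.581, 0.4, 0.583, -0.403]
wrist_force: [1.1, -0.4, 0.9]
width: 0.0856
```

Run:
```python
from h import *
st([.4765,.3095,.010,.362])
cs={n:capture(n) for n in("scene","top")}
import pickle; pickle.dump(cs,open("c3.pkl","wb"))
cv2.imwrite("pics/w4.png",wire(cs["scene"],[(boxpts(.5715,0,1.76,.035),(0,255,0)),(boxpts(.5715,0,1.76,.085),(0,0,255))],263,208,30,12))
r=fit(cs,"blue",[.5715,0,1.76],.135,.116,.06,.003); print(r)
for cam in cs: print(cam,fit(cs,"blue",[.5715,0,1.76],.135,.116,.06,.003,cams=(cam,)))
```

```text
t 12.15 tcp [0.4749 0.3091 0.1347] yaw 0.3625 xax [-0.004 -0.002 -1.   ] yz -0.0048 w 0.0856 F [ 1.09 -0.36  0.94] T [0.01 0.05 0.03]
need cm [  0.16   0.04 -12.47] turn -0.0005 lvl rot [ 0.0017 -0.0045  0.    ]
(array([5.71162551e-01, 6.58675393e-04, 1.76176731e+00, 2.65836799e-01]), np.float64(0.11361602773407212))
scene (array([ 0.57297798,  0.00249198,  1.75888906, -0.00650822]), np.float64(0.029214750746233576))
top (array([ 5.70365341e-01, -7.38893743e-04,  1.75788116e+00, -1.05909416e-03]), np.float64(0.029886408147277714))
```

View pics/w4.png

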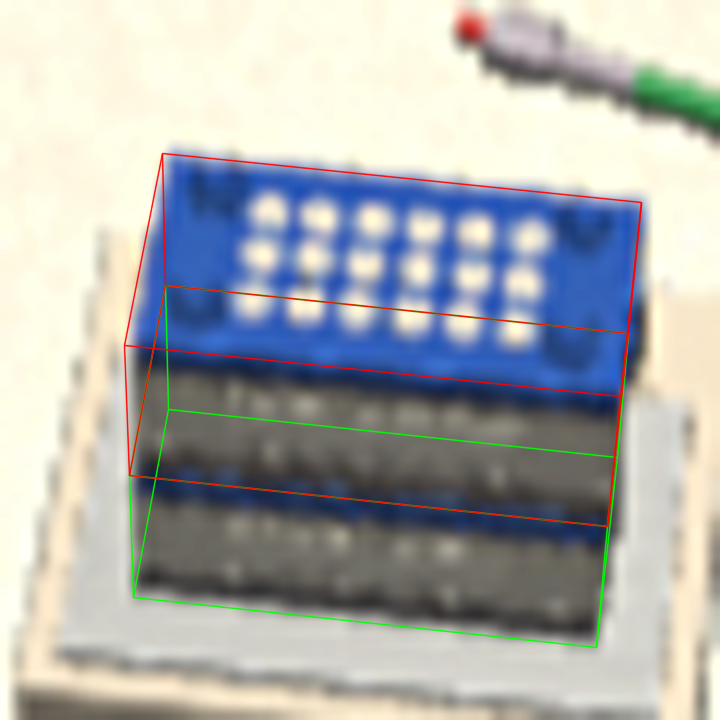

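>>> {"fn": "play_rows", "kwargs": {"moves": [[0,0,0,0.12,0.04,-3,1],[0,0,0,0,0,-4,1],[0,0,0,0,0,-3,1],[0,0,0,0,0,-1.5,1],[0,0,0,0,0,-0.8,1],[0,0,0,0,0,-0.1,1],[0,0,0,0,0,0,0.4],[0,0,0,0,0,0,0.4],[0,0,0,0,0,0,0.4],[0,0,0,0,0,0,0.4]], "squeeze": 40}}

```text
t: 13.5
tcp_pos: [0.4777, 0.3099, 0.0133]
eef_rot: [0.582, 0.402, 0.582, -0.401]
wrist_force: [-1.1, -0.8, 6.9]
width: 0.0596
```

Run:
```python
from h import *
st([.4765,.3095,.010,.362])
```

```text
t 13.5 tcp [0.4777 0.3099 0.0133] yaw 0.3621 xax [ 0.001  0.    -1.   ] yz 0.0012 w 0.0596 F [-1.06 -0.78  6.89] T [-0.18  0.46 -0.08]
need cm [-0.12 -0.04 -0.33] turn -0.0001 lvl rot [-0.0004  0.0011  0.    ]
```

>>> {"fn": "play_rows", "kwargs": {"moves": [[0,0,0,0,0,0.5,0.4],[0,0,0,0,0,2,0.4],[0,0,0,0,0,4,0.4],[0,0,0,0,0,4,0.4],[0,0,0,0,0,4,0.4],[0,0,0,0,0,3,0.4],[0,0,0,0.4,-1.5,1.2,0.4],[0,0,-0.02,1,-3,0,0.4],[0,0,-0.025,1.2,-4,0,0.4],[0,0,-0.025,1.2,-4,0,0.4],[0,0,-0.025,1.2,-4,0,0.4],[0,0,-0.025,1.2,-4,0,0.4],[0,0,-0.025,1.2,-4,0,0.4],[0,0,-0.02,1.1,-3.5,0,0.4],[0,0,-0.013,0.8,-2.5,0,0.4],[0,0,0,0.06,-0.46,0,0.4],[0,0,0,0,0,0,0.4],[0,0,0,0,0,0,0.4],[0,0,0,0,0,0,0.4]], "squeeze": 50}}

```text
t: 15.88
tcp_pos: [0.5708, 0.0008, 0.1993]
eef_rot: [0.544, 0.452, 0.544, -0.452]
wrist_force: [-0.0, -0.0, -2.9]
width: 0.0594
```

Run:
```python
from h import *
s,R,y=st([.5713,.0003,.148,.184])
c=capture("scene")
t=s["tcp_pos"]
cv2.imwrite("pics/w5.png",wire(c,[(boxpts(.5715,0,1.76,.085),(0,255,0)),(boxpts(t[0],t[1],y+np.pi/2,t[2]-.0133),(0,0,255))],263,190,32,12))
```

```text
t 15.88 tcp [0.5708 0.0008 0.1993] yaw 0.185 xax [-0.  0. -1.] yz -0.0001 w 0.0594 F [-0.01 -0.   -2.91] T [ 0.02 -0.05  0.02]
need cm [ 0.05 -0.05 -5.13] turn -0.001 lvl rot [-0.0001 -0.0001 -0.    ]
```

View pics/w5.png

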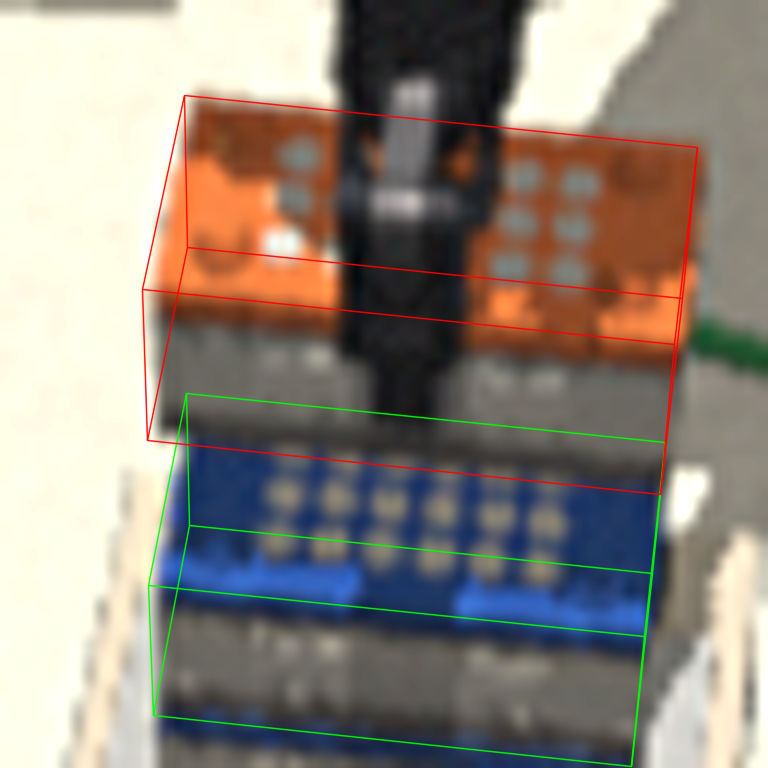

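>>> {"fn": "play_rows", "kwargs": {"moves": [[0,0,0,0.03,-0.08,-1,0.4],[0,0,0,0,0,-1.5,0.4],[0,0,0,0,0,-1,0.4],[0,0,0,0,0,-0.5,0.4],[0,0,0,0,0,-0.3,0.4],[0,0,0,0,0,-0.2,0.4],[0,0,0,0,0,-0.1,0.4],[0,0,0,0,0,0,0.4]]}}

```text
t: 16.92
tcp_pos: [0.5713, -0.0007, 0.1534]
eef_rot: [0.544, 0.452, 0.544, -0.452]
wrist_force: [-0.3, -0.2, -3.1]
width: 0.0593
```

Run:
```python
from h import *
st([.5713,.0003,.148,.184])
```

```text
t 16.93 tcp [ 0.5713 -0.0007  0.1534] yaw 0.184 xax [ 0. -0. -1.] yz 0.0003 w 0.0593 F [-0.33 -0.23 -3.09] T [ 0.03  0.02 -0.04]
need cm [-0.    0.1  -0.54] turn 0.0 lvl rot [0.     0.0003 0.    ]
```

>>> {"fn": "play_rows", "kwargs": {"moves": [[0,0,0,0,0,-0.2,0.4],[0,0,0,0,0,-0.15,0.4],[0,0,0,0,0,-0.1,0.4],[0,0,0,0,0,0,0.4]]}}

```text
t: 17.42
tcp_pos: [0.5712, -0.0007, 0.1487]
eef_rot: [0.544, 0.452, 0.544, -0.452]
wrist_force: [-0.5, -0.4, -3.5]
width: 0.0596
```

Run:
```python
from h import *
st([.5713,.0003,.148,.184])
```

```text
t 17.43 tcp [ 0.5712 -0.0007  0.1487] yaw 0.1839 xax [-0.  0. -1.] yz -0.0001 w 0.0596 F [-0.5  -0.38 -3.46] T [-0.04 -0.05 -0.01]
need cm [ 0.01  0.1  -0.07] turn 0.0001 lvl rot [-0.     -0.0002 -0.    ]
```

>>> {"fn": "play_rows", "kwargs": {"moves": [[0,0,0,0,0,-0.1,0.4],[0,0,0,0,0,-0.1,0.4],[0,0,0,0,0,0,0.4]]}}

```text
t: 17.8
tcp_pos: [0.5714, -0.0007, 0.1483]
eef_rot: [0.544, 0.452, 0.543, -0.452]
wrist_force: [-5.1, 0.6, 9.4]
width: 0.0594
```

Run:
```python
from h import *
st([.5713,.0003,.148,.184])
c=capture("scene")
cv2.imwrite("pics/w6.png",wire(c,[(boxpts(.5715,0,1.76,.035),(0,255,0)),(boxpts(.5715,0,1.76,.085),(0,0,255)),(boxpts(.5715,0,1.76,.135),(0,255,0))],263,200,32,12))
```

```text
t 17.8 tcp [ 0.5714 -0.0007  0.1483] yaw 0.1841 xax [ 0.001 -0.    -1.   ] yz 0.001 w 0.0594 F [-5.08  0.57  9.45] T [0.07 1.06 0.01]
need cm [-0.01  0.1  -0.03] turn -0.0001 lvl rot [0.0005 0.0011 0.    ]
```

View pics/w6.png

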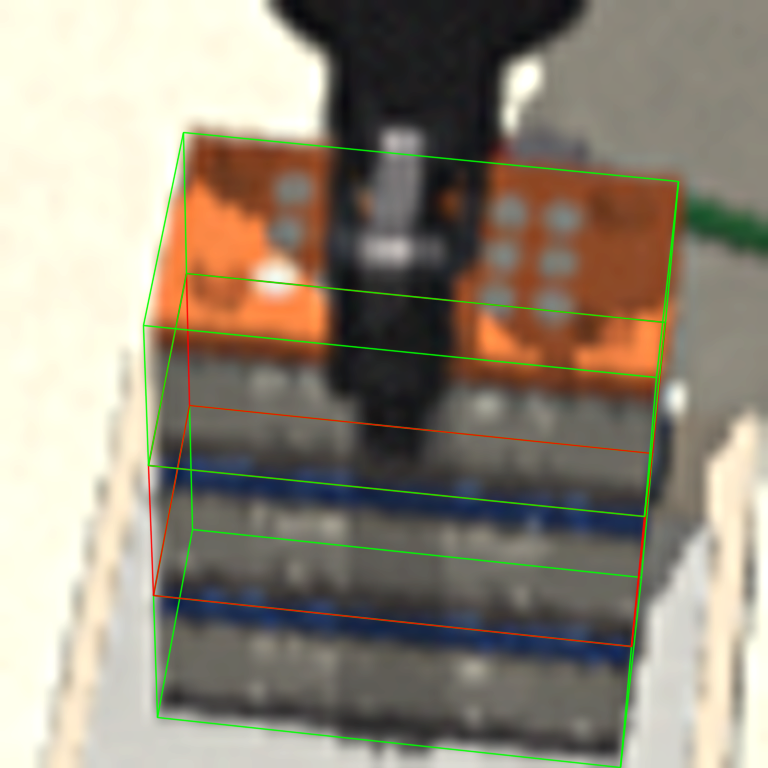

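>>> {"fn": "play_rows", "kwargs": {"moves": [[0,0,0,0,0,0.05,1],[0,0,0,0,0,0,1],[0,0,0,0,0,0,1],[0,0,0,0,0,1,1],[0,0,0,0,0,3,1],[0,0,0,0,0,5,1],[0,0,0,0,-1,2,1],[0,0,-0.02,0.8,-3,0,1],[0,0,-0.02,1,-4,0,1],[0,0,-0.02,1,-4,0,1],[0,0,-0.02,1,-4,0,1],[0,0,-0.02,1,-4,0,1],[0,0,-0.02,1,-2.5,0,1],[0,0,-0.02,0.5,-1,0,1],[0,0,0,0,0,0,1]]}}

```text
t: 19.73
tcp_pos: [0.6343, -0.2355, 0.2573]
eef_rot: [0.511, 0.489, 0.511, -0.489]
wrist_force: [0.6, -0.2, 0.9]
width: 0.085
```

Run:
```python
from h import *
st([.643,-.237,.12,0])
cs={n:capture(n) for n in("scene","top")}
import pickle; pickle.dump(cs,open("c4.pkl","wb"))
for n in cs:
    for t in ("port_mouth","port_box_centre","logger_centre","cradle_mouth","logger_collar"): print(n,t,[(round(d["score"],2),np.round(d["xyz"],4).tolist()) for d in tip_of(t,n)])
for cams in (("scene",),("top",),("scene","top")): print(fit(cs,"orange",[.571,0,1.757],.185,.116,.06,.003,cams=cams))
c0=pickle.load(open("c0.pkl","rb")); ims=[]
for n in cs:
    c=cs[n];u,v=proj(c,[.571,0,.191])[0]; ims.append(crop(c,u,v,20,"",f=10))
    c=c0[n];u,v=proj(c,[.644,-.237,.07])[0]; ims.append(crop(c,u,v,20,"",f=10))
im=np.vstack([np.hstack(ims[:2]),np.hstack(ims[2:])]); cv2.imwrite("pics/w7.png",cv2.resize(cv2.convertScaleAbs(im,alpha=1.6),(600,600)))
```

```text
t 19.73 tcp [ 0.6343 -0.2355  0.2573] yaw 0.0439 xax [-0.  0. -1.] yz -0.0 w 0.085 F [ 0.62 -0.19  0.93] T [0.04 0.01 0.01]
need cm [  0.87  -0.15 -13.73] turn -0.0439 lvl rot [-0.0002 -0.     -0.    ]
scene port_mouth [(0.74, [0.5733, -0.0046, 0.1933])]
scene port_box_centre [(0.74, [0.5734, 0.0016, 0.1604])]
scene logger_centre [(0.48, [0.6454, -0.2428, 0.0706])]
scene cradle_mouth [(0.6, [0.6416, -0.2351, 0.0496])]
scene logger_collar [(0.58, [0.6435, -0.2308, 0.048])]
top port_mouth [(0.55, [0.5674, 0.0005, 0.1864])]
top port_box_centre [(0.59, [0.575, -0.0046, 0.1594]), (0.54, [0.7479, 0.0597, 0.0003])]
top logger_centre []
top cradle_mouth [(0.64, [0.5695, -0.0017, 0.1135]), (0.51, [0.5677, 0.0002, 0.1878])]
top logger_collar []
(array([5.71496207e-01, 1.07560246e-03, 1.74816059e+00, 2.03235581e-01]), np.float64(0.029713361173666835))
(array([ 5.71161730e-01, -4.67763052e-04,  1.76257317e+00,  7.59441836e-04]), np.float64(0.049164208456243856))
(array([5.71646587e-01, 8.52621859e-04, 1.74976217e+00, 1.74639206e-01]), np.float64(0.08964127405244572))
```

View pics/w7.png

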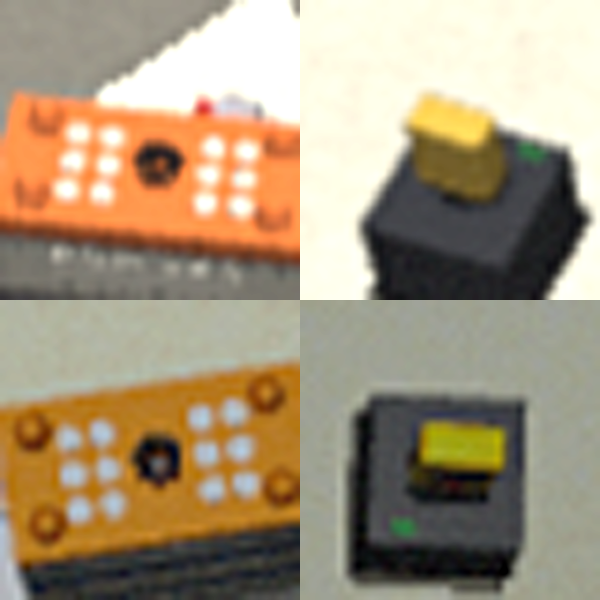

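Run:
```python
from h import *
import h,pickle
c0=pickle.load(open("c0.pkl","rb"))
def mk(c,u,v,hh,kind):
    u,v=int(round(u)),int(round(v)); im=c["color"][v-hh:v+hh,u-hh:u+hh]
    im=cv2.resize(im,None,fx=F,fy=F,interpolation=cv2.INTER_CUBIC); hs=cv2.cvtColor(im,cv2.COLOR_BGR2HSV)
    m=cv2.inRange(hs,(17,110,40),(36,255,255)); cn,_=cv2.findContours(m,cv2.RETR_EXTERNAL,cv2.CHAIN_APPROX_NONE)
    k=max(cn,key=cv2.contourArea); o=np.zeros_like(m); cv2.drawContours(o,[k],-1,1,-1); return o,(u-hh,v-hh)
h.mask=mk
for x0 in ([.644,-.237,0],[.644,-.237,.1]):
  for cams in (("scene",),("top",),("scene","top")): print(cams,fit(c0,"y",x0,.094,.018,.034,.038,h=16,fitT=False,cams=cams))
g=(0,255,0)
ims=[]
for n,c in c0.items():
    u,v=proj(c,[.644,-.237,.06])[0]
    ims.append(wire(c,[(boxpts(.644,-.2365,0,.056,.018,.034,.038),g),(boxpts(.644,-.236,0.0,0.05-.0001,.064,.064,.0001),(0,0,255))],u,v,18,11))
cv2.imwrite("pics/w8.png",np.hstack(ims))
```

```text
('scene',) (array([ 0.64331255, -0.23553755, -0.32265497]), np.float64(0.17472514481617213))
('top',) (array([ 0.64693251, -0.23947344,  0.22024026]), np.float64(0.5122679752506935))
('scene', 'top') (array([ 0.64376194, -0.23706574, -0.12556094]), np.float64(0.7437623610142958))
('scene',) (array([ 0.64327118, -0.23586511, -0.30337505]), np.float64(0.1750797966662726))
('top',) (array([ 0.6467039 , -0.23910765,  0.20787059]), np.float64(0.512054619159377))
('scene', 'top') (array([ 0.64394936, -0.23703864, -0.1197933 ]), np.float64(0.744881427459446))
```

View pics/w8.png

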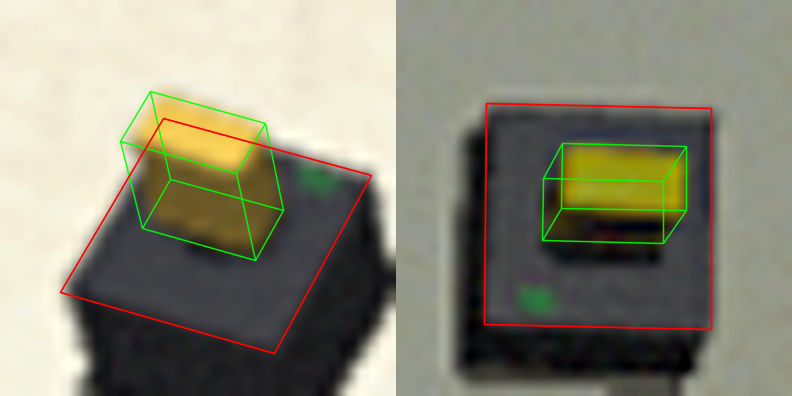

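>>> {"fn": "play_rows", "kwargs": {"moves": [[0,0,-0.044,0.87,-0.05,-3,1],[0,0,0,0,0,-4,1],[0,0,0,0,0,-4,1],[0,0,0,0,0,-3,1],[0,0,0,0,0,-1.5,1],[0,0,0,0,0,0,1],[0,0,0,0,0,0,1]]}}

```text
t: 21.2
tcp_pos: [0.6436, -0.2366, 0.1039]
eef_rot: [0.501, 0.5, 0.499, -0.5]
wrist_force: [0.2, -0.3, 0.0]
width: 0.0856
```

Run:
```python
from h import *
st([.643,-.236,.060,0])
c=capture("scene");u,v=proj(c,[.644,-.237,.07])[0]; cv2.imwrite("pics/w9.png",cv2.convertScaleAbs(crop(c,u,v,25,"",f=12),alpha=1.6))
```

```text
t 21.2 tcp [ 0.6436 -0.2366  0.1039] yaw -0.0 xax [ 0.002 -0.001 -1.   ] yz 0.0021 w 0.0856 F [ 0.23 -0.34  0.05] T [ 0.   -0.02 -0.01]
need cm [-0.06  0.06 -4.39] turn 0.0 lvl rot [0.0013 0.0021 0.    ]
```

View pics/w9.png

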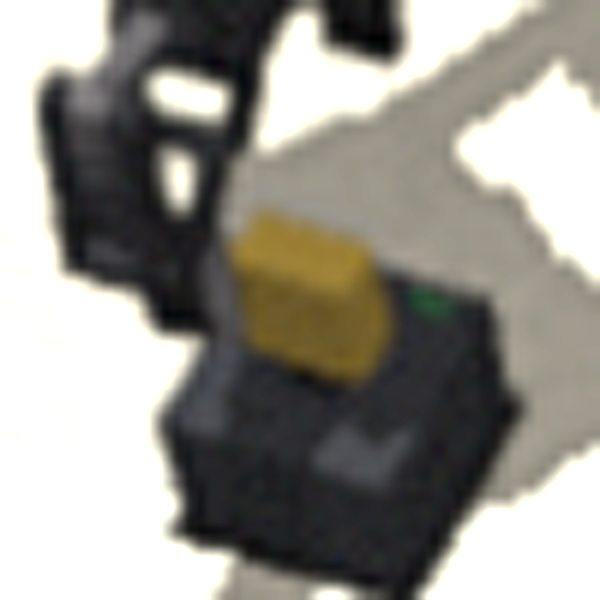

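Run:
```python
from h import *
c=capture("scene");u,v=proj(c,[.644,-.237,.09])[0]
m=proj(c,[[.6436+.0425,-.2366,.117],[.6436-.0425,-.2366,.117],[.6436,-.2366,.104],[.643,-.236,.094]])
im=cv2.convertScaleAbs(crop(c,u,v,30,"",f=12,marks=m),alpha=1.6)
cv2.imwrite("pics/w10.png",im)
```

```text
(no output)
```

View pics/w10.png

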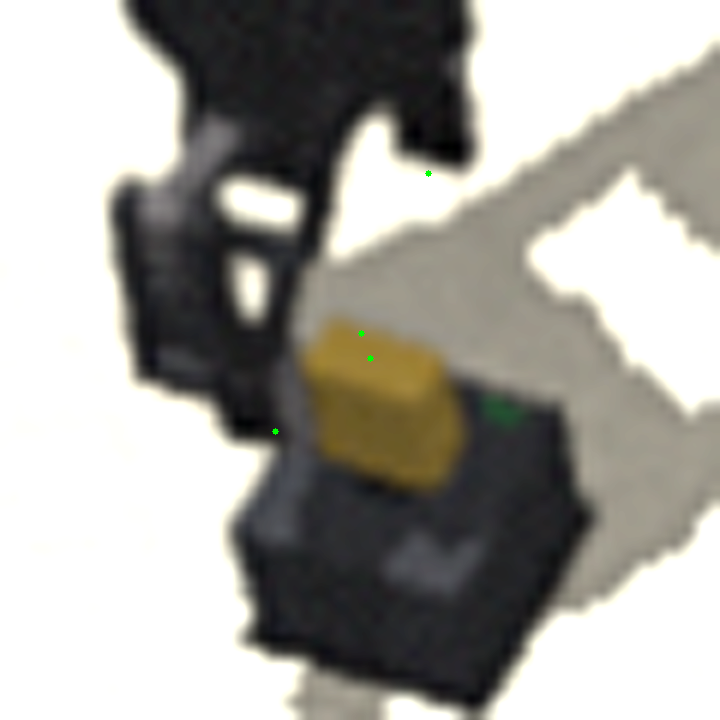

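>>> {"fn": "play_rows", "kwargs": {"moves": [[0,0,0,-0.06,0.06,-2,1],[0,0,0,0,0,-1.4,1],[0,0,0,0,0,-0.8,1],[0,0,0,0,0,0,0.6],[0,0,0,0,0,0,0.3],[0,0,0,0,0,0,0.1],[0,0,0,0,0,0,0.1],[0,0,0,0,0,0,0.1],[0,0,0,0,0,0,0.1],[0,0,0,0,0,0,0.1]], "squeeze": 30}}

```text
t: 22.55
tcp_pos: [0.6425, -0.2357, 0.0607]
eef_rot: [0.5, 0.5, 0.5, -0.5]
wrist_force: [-0.4, 0.9, 5.3]
width: 0.0176
```

Run:
```python
from h import *
st([.643,-.236,.060,0])
```

```text
t 22.55 tcp [ 0.6425 -0.2357  0.0607] yaw -0.0 xax [ 0.001 -0.    -1.   ] yz 0.0005 w 0.0176 F [-0.4   0.92  5.27] T [0.1  0.17 0.  ]
need cm [ 0.05 -0.03 -0.07] turn 0.0 lvl rot [0.0003 0.0005 0.    ]
```

>>> {"fn": "play_rows", "kwargs": {"moves": [[0,0,0,0,0,0.5,0.1],[0,0,0,0,0,1.5,0.1],[0,0,0,0,0,3,0.1],[0,0,0,0,0,4,0.1],[0,0,0,0,0,4,0.1],[0,0,0,0,0,4,0.1],[0,0,0,0,0,4,0.1],[0,0,0,-0.3,1,2,0.1],[0,0,0,-0.9,3,0,0.1],[0,0,0,-1.2,4,0,0.1],[0,0,0,-1.2,4,0,0.1],[0,0,0,-1.2,4,0,0.1],[0,0,0,-1.2,4,0,0.1],[0,0,0,-0.8,2.5,0,0.1],[0,0,0,-0.3,1,0,0.1],[0,0,0,0,0,0,0.1],[0,0,0,0,0,0,0.1]]}}

```text
t: 24.68
tcp_pos: [0.5715, -0.0015, 0.29]
eef_rot: [-0.5, -0.5, -0.5, 0.5]
wrist_force: [0.9, -0.2, -0.3]
width: 0.0179
```

Run:
```python
from h import *
s,R,y=st([.5713,-.0003,.2,0]); t=s["tcp_pos"]
c=capture("scene");u,v=proj(c,t-[0,0,.03])[0]
zc=t[2]-.0107
m=proj(c,[t-[0,0,.0107],t-[0,0,.0107+.042],[.5713,0,.191]])
cv2.imwrite("pics/w11.png",cv2.convertScaleAbs(crop(c,u,v,25,"",f=14,marks=m),alpha=1.4))
cv2.imwrite("pics/w11b.png",cv2.convertScaleAbs(crop(c,u,v,25,"",f=14),alpha=1.4))
print(m)
```

```text
t 24.68 tcp [ 0.5715 -0.0015  0.29  ] yaw -0.0009 xax [-0. -0. -1.] yz -0.0004 w 0.0179 F [ 0.94 -0.19 -0.33] T [-0.03  0.07  0.02]
need cm [-0.02  0.12 -9.  ] turn 0.0009 lvl rot [ 0.0001 -0.0004  0.    ]
[[265.33316113 164.01555037]
 [264.99904994 175.30917714]
 [265.18671217 187.07000928]]
```

View pics/w11.png

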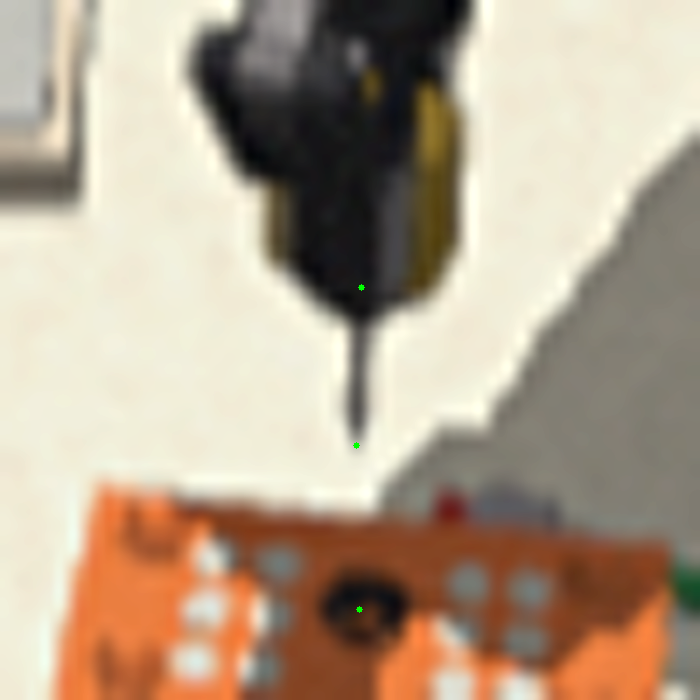

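>>> {"fn": "play_rows", "kwargs": {"moves": [[0,0,0,0,0.25,-1,0.1],[0,0,0,0,0,-1.5,0.1],[0,0,0,0,0,-1.2,0.1],[0,0,0,0,0,-0.5,0.1],[0,0,0,0,0,0,0.1]]}}

```text
t: 25.35
tcp_pos: [0.5713, 0.0019, 0.248]
eef_rot: [0.5, 0.5, 0.5, -0.5]
wrist_force: [0.5, -0.4, -0.6]
width: 0.0179
```

Run:
```python
from h import *
s,R,y=st([.5713,.001,.2017,0]); t=s["tcp_pos"]
cs={n:capture(n) for n in ("scene","top")};ims=[]
c=cs["scene"];u,v=proj(c,[.5713,0,.2])[0]; ims.append(crop(c,u,v,16,"",f=20))
cv2.imwrite("pics/w12.png",cv2.convertScaleAbs(np.hstack(ims),alpha=1.4))
```

```text
t 25.35 tcp [0.5713 0.0019 0.248 ] yaw -0.0 xax [-0.  0. -1.] yz -0.0004 w 0.0179 F [ 0.5  -0.4  -0.63] T [-0.04  0.05 -0.02]
need cm [-0.   -0.09 -4.63] turn 0.0 lvl rot [-0.0001 -0.0004 -0.    ]
```

View pics/w12.png

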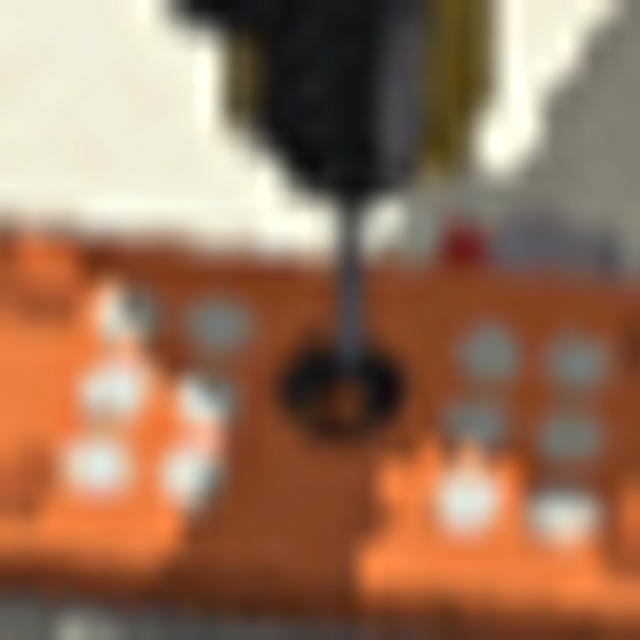

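>>> {"fn": "play_rows", "kwargs": {"moves": [[0,0,0,0,-0.09,-0.3,0.1],[0,0,0,0,0,-0.4,0.1],[0,0,0,0,0,-0.4,0.1],[0,0,0,0,0,-0.4,0.1],[0,0,0,0,0,-0.3,0.1],[0,0,0,0,0,0,0.1]]}}

```text
t: 26.2
tcp_pos: [0.5713, 0.001, 0.2301]
eef_rot: [0.5, 0.5, 0.5, -0.5]
wrist_force: [-0.2, 0.6, 0.3]
width: 0.0175
```

Run:
```python
from h import *
s,R,y=st([.5713,.001,.2017,0])
```

```text
t 26.2 tcp [0.5713 0.001  0.2301] yaw 0.0 xax [-0.  0. -1.] yz -0.0004 w 0.0175 F [-0.24  0.58  0.28] T [-0.    0.01  0.07]
need cm [ 0.   -0.   -2.84] turn -0.0 lvl rot [-0.0001 -0.0004 -0.    ]
```

>>> {"fn": "play_rows", "kwargs": {"moves": [[0,0,0,0,0,-0.5,0.1],[0,0,0,0,0,-0.5,0.1],[0,0,0,0,0,-0.5,0.1],[0,0,0,0,0,-0.5,0.1],[0,0,0,0,0,-0.4,0.1],[0,0,0,0,0,-0.2,0.1],[0,0,0,0,0,-0.1,0.1],[0,0,0,0,0,0,0.1]]}}

```text
t: 27.2
tcp_pos: [0.5714, 0.001, 0.2034]
eef_rot: [0.5, 0.5, 0.5, -0.5]
wrist_force: [0.3, -0.3, -0.1]
width: 0.0174
```

Run:
```python
from h import *
s,R,y=st([.5713,.001,.2017,0])
```

```text
t 27.2 tcp [0.5714 0.001  0.2034] yaw 0.0 xax [ 0. -0. -1.] yz 0.0001 w 0.0174 F [ 0.26 -0.26 -0.07] T [ 0.01 -0.06 -0.  ]
need cm [-0.01  0.   -0.17] turn -0.0 lvl rot [0.     0.0001 0.    ]
```

>>> {"fn": "play_rows", "kwargs": {"moves": [[0,0,0,0,0,-0.1,0.1],[0,0,0,0,0,-0.1,0.1],[0,0,0,0,0,-0.1,0.1],[0,0,0,0,0,0,0.1]]}}

```text
t: 27.7
tcp_pos: [0.5715, 0.001, 0.2016]
eef_rot: [0.5, 0.5, 0.5, -0.5]
wrist_force: [-4.1, 0.8, 9.0]
width: 0.0176
```

Run:
```python
from h import *
s,R,y=st([.5713,.001,.2017,0])
c=capture("scene");u,v=proj(c,[.5713,0,.2])[0]; cv2.imwrite("pics/w13.png",cv2.convertScaleAbs(crop(c,u,v,20,"",f=16),alpha=1.4))
```

```text
t 27.7 tcp [0.5715 0.001  0.2016] yaw 0.0001 xax [ 0.002 -0.    -1.   ] yz 0.0015 w 0.0176 F [-4.08  0.8   9.03] T [ 0.09  0.61 -0.02]
need cm [-0.02 -0.    0.01] turn -0.0001 lvl rot [0.0004 0.0015 0.    ]
```

View pics/w13.png

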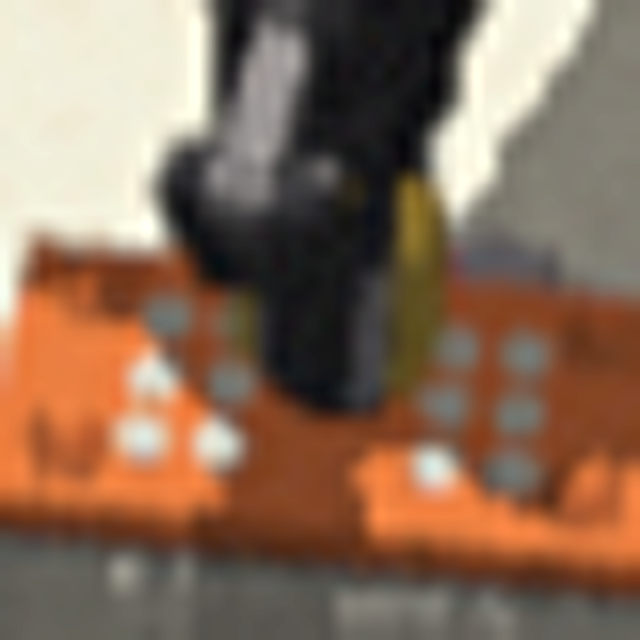

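>>> {"fn": "play_rows", "kwargs": {"moves": [[0,0,0,0,0,0.1,0.1],[0,0,0,0,0,0,0.4],[0,0,0,0,0,0,0.8],[0,0,0,0,0,0,1],[0,0,0,0,0,0,1],[0,0,0,0,0,1,1],[0,0,0,0,0,2,1],[0,0,0,0,0,4,1],[0,0,0,0,0,4,1],[0,0,0,-1,-4,1,1],[0,0,0,-1,-4,0,1],[0,0,0,-1,-5,0,1],[0,0,0,-1,-5,0,1],[0,0,0,0,-3,0,1],[0,0,0,0,0,0,1],[0,0,0,0,0,0,1]]}}

```text
t: 29.75
tcp_pos: [0.5315, -0.2083, 0.3218]
eef_rot: [0.5, 0.5, 0.5, -0.5]
wrist_force: [0.8, 0.3, -0.6]
width: 0.0852
```

Run:
```python
from h import *
st()
cs={n:capture(n) for n in ("scene","top")};ims=[]
cv2.imwrite("pics/f_s.png",cs["scene"]["color"])
for n,c in cs.items():
    u,v=proj(c,[.5713,0,.17])[0]; ims.append(wire(c,[(boxpts(.5713,.001,0,.197,.018,.034,.038),(0,255,0)),(boxpts(.5715,.0005,1.757,.135),(0,0,255))],u,v,32,12)[:, :])
cv2.imwrite("pics/f.png",cv2.resize(np.hstack(ims),(800,400)))
for n in cs:
    for t in ("logger_centre","logger_collar","port_box_centre"): print(n,t,[(round(d["score"],2),np.round(d["xyz"],4).tolist()) for d in tip_of(t,n)])
for t in ["cap_jar","beaker","amber_bottle","column","spanner","cradle_mouth"]:print(t,[(round(d["score"],2),np.round(d["xyz"],3).tolist()) for d in tip_of(t,"scene")][:1])
for cams in (("scene",),("top",)): print(fit(cs,"orange",[.571,0,1.757],.185,.116,.06,.003,cams=cams))
```

```text
t 29.75 tcp [ 0.5315 -0.2083  0.3218] yaw 0.0005 xax [ 0.  0. -1.] yz 0.0005 w 0.0852 F [ 0.79  0.29 -0.65] T [0.03 0.01 0.04]
scene logger_centre [(0.77, [0.5718, -0.0031, 0.2167]), (0.15, [0.574, -0.0062, 0.1917])]
scene logger_collar [(0.53, [0.5699, 0.0027, 0.1909])]
scene port_box_centre [(0.83, [0.5751, 0.0015, 0.1609]), (0.52, [0.6437, -0.2359, 0.0497]), (0.41, [0.5731, -0.0045, 0.1903])]
top logger_centre [(0.71, [0.571, -0.0042, 0.1887]), (0.63, [0.5743, -0.0005, 0.2141]), (0.15, [0.5567, 0.5057, -0.0001])]
top logger_collar [(0.69, [0.5707, 0.0005, 0.1923]), (0.26, [0.6139, 0.2459, -0.0043])]
top port_box_centre [(0.9, [0.5709, -0.0016, 0.1598]), (0.45, [0.5687, -0.0024, 0.1109]), (0.16, [0.5583, 0.5084, -0.0006])]
cap_jar [(0.69, [0.616, 0.249, -0.003])]
beaker [(0.72, [0.554, 0.503, -0.004])]
amber_bottle [(0.95, [0.533, -0.532, -0.003])]
column [(0.56, [0.386, 0.041, 0.002])]
spanner [(0.86, [0.744, 0.057, -0.003])]
cradle_mouth [(0.67, [0.642, -0.236, 0.05])]
(array([5.72160965e-01, 1.56235377e-03, 1.75498247e+00, 7.38978086e-02]), np.float64(0.3281538284132841))
(array([ 5.71362543e-01, -1.50412848e-04,  1.75094634e+00,  1.98098731e-03]), np.float64(0.05222617076301933))
```

View pics/f.png

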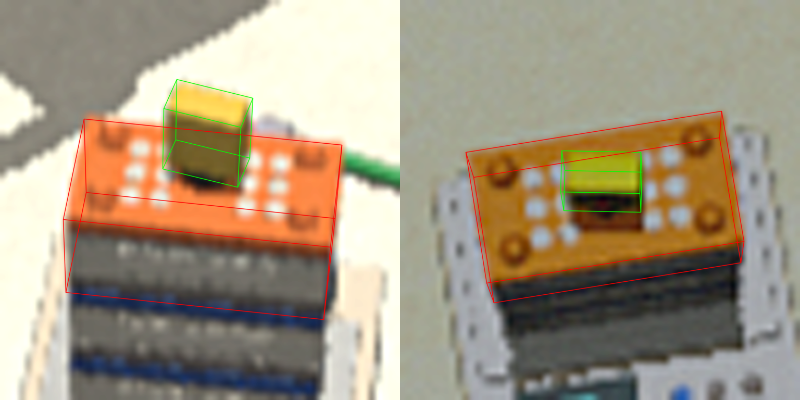

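View pics/f_s.png

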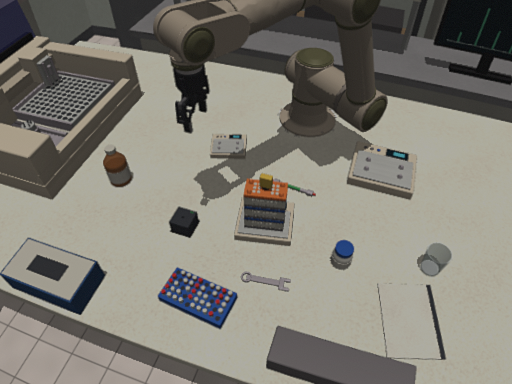

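The logger is upright at the predicted home height, the stack is flush, and the bystanders have not moved. Handing in.

```bash
python3 -c "
from plant import *
print(hand_in())"
```

```text
the job is handed in; nothing more can be done
None
```

I built the stack, pushed the logger home in the port, and handed the job in at about 30 s of the 72 s allowed. `hand_in()` gives no verdict, so what follows is from my own checks.

**What I did:** I put the other blue-lidded box on the bottom box, then the orange-lidded box with the probe port on top. I then took the yellow logger from its cradle and inserted its stem in the port.

**Stack:**
- Each box seated at its expected height: tool height rose by 85 mm for the blue box and 135 mm for the orange one. Contact force on seating was 8–9 N.
- The final pictures show the three boxes flush.
- The top box's fitted position and yaw match the bottom box's to about 1–2 mm and 0.01 rad.

**Logger:** It met the port rim within 0.1 mm of the computed home height, at 9 N. It stands upright in both camera pictures.

**Bystanders and cradle:** The networks found all of them within about 4 mm of where they started, which is within their error.

**Disagreements:**
- The scene camera places things about 1–2 mm further along +y than the top camera. I allowed for this when placing by averaging or comparing relative positions.
- The last scene-camera fit of the orange lid was poor (residual 0.33), most likely because the logger blocks part of the lid. The top camera's fit was good.
- Some network readings for `logger_centre` were 3–6 mm off or were false detections. The wireframe overlay and the contact height did not support them.

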